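Prove the engraver's emergency stop and reset the machine

TASK

Before the first cut, test the emergency stop on the engraver's console with the fingertips alone: press the red mushroom head in until it latches, then turn it clockwise until it lets go and springs back out to its home position. After that press the blue reset button fully in and let it come back up. Do not press the green start button, and pick up or shift none of the loose things on the bench.

Things in the scene. Friction and masses are not known exactly. Their poses are not given: they have to be found in the camera images.
- console: grey operator console with aluminium top panel, bolted flat to the bench: 160 mm (its x) by 330 mm (its y) by 80 mm high, origin at the centre of its underside. Three controls stand on the panel along its y, about 100 mm apart, in any order: red stop, blue reset button, green start button. Two pilot lamps, 6 mm high, stand 61 mm to the far side of them
- stop_base: yellow disc 90 mm across and 3 mm thick under the stop, fixed on the panel; origin on the stop's axis at panel height. The stop's head is a round red mushroom cap, 60 mm across and 12 mm thick, its underside 22 mm above the panel when out. Straight across its crown runs a raised red grip bar, 56 mm long, 13 mm wide, flat top 17 mm above the cap, with a white line along it
- stop_top (a point): centre of the flat top of the grip bar on the red stop head, on the head's axis, 51 mm above the panel when the head is out; it moves and turns with the head. x runs along the bar, y across it, z up. Press here to push the head in; pushing sideways on a long face of the bar near one end turns it
- stop_push (a joint): how far the stop head is pushed in, m: 0 = out (home). A spring pushes it out; it latches when pressed to about 0.0075, which takes about 10 N, then stays in at about 0.0072 when let go; hard stop at 0.0095. Latched, it only comes out when turned
- stop_turn (a joint): clockwise turn of the stop head seen from above, rad: 0 = home, held there by a spring that turns it back when let go; it turns clockwise only, at about 0.04 to 0.08 N m. The latch lets go at about 0.55 rad, end stop at 1.05 rad. On release the head rises 7.5 mm, unless something above it or friction on the bar holds it down, and then it does so when freed
- reset_top (a point): centre of the top of the blue reset button, 29 mm across, about 21 mm above the panel, standing 9 mm out of a steel ring 45 mm across
- reset (a joint): how far the reset button is pressed in, m: 0 = out, 0.005 = fully in (5 N); it springs back up
- start_top (a point): centre of the top of the green start button, same size as the blue one; not to be pressed
- start (a joint): how far the green start button is pressed in, m: 0 = out
- tape_mid (a point): centre of a loose yellow and black tape measure, about 75 by 36 mm and 62 mm high, standing on the bench on the robot's side of the console
- driver_mid (a point): middle of a loose screwdriver with an orange handle, about 200 mm long and 26 mm high, lying on the bench on the robot's side of the console
- carton_mid (a point): centre of a loose white carton with a brown band, 90 by 120 mm and 66 mm high, beyond the console
- glue_mid (a point): centre of a loose white glue bottle, 54 mm across and 125 mm high, beyond the console

How it is judged (in metres and radians):
On the way, in this order (a step that is already met when the one before it is completed fails the run):
1. the stop head is pressed in until it latches, not yet turned (value of joint stop_push above 0.0066 m and value of joint stop_turn below 0.25 rad), for 0.1 s.
2. the latched head is turned clockwise (value of joint stop_push above 0.005 m and value of joint stop_turn above 0.4 rad).
3. the head has sprung out and turned back home (value of joint stop_push below 0.0015 m and value of joint stop_turn below 0.15 rad), for 0.1 s.
4. the blue reset button is pressed in (value of joint reset above 0.0035 m), for 0.05 s.
At the end, for the whole second after the job is handed in: the stop head is out (within 1.5 mm) and turned back home (within 0.15 rad), both push buttons are up (within 1 mm), and each loose thing is within 20 mm of where it lay (all of step 3 and value of joint each of reset, start below 0.001 m and distance of each of tape_mid, driver_mid, carton_mid, glue_mid from where it was at the start of the episode below 0.02 m); the robot touches nothing.
It fails at once if the green start button is pressed (more than 2 mm) (value of joint start above 0.002 m).
It fails at once if a loose thing is picked up, carried or shifted by more than 20 mm (distance of any of tape_mid, driver_mid, carton_mid, glue_mid from where it was at the start of the episode above 0.02 m).
It also fails if it takes over 48 s, if anything falls off the work surface, if the arm or the gripper's body presses on something with over 40 N, if the wrist force passes 120 N, or if a joint passes its speed limit or range.

ROBOT

A 7-joint arm with a two-finger parallel gripper is mounted at the origin on the work surface. World frame = base frame: x ahead of the robot, y to its left, z up, the work surface at z = 0. Lengths are in m, angles in degrees, forces in N, time in s.
With the tool pointing down it reaches from about 0.425 to 0.875 m from the base axis. Payload 9.9 kg.
Tool frame: the origin (TCP) lies midway between the tips of the shut fingers; the grasp point (between the pads) lies 19 mm behind it (ctrl.grip_depth is the distance from the TCP to the grasp point, in m); z points along the fingers, y is the line along which they close (so a half turn about z gives the same grasp; the last joint's range is limited). The gripper opens to 85 mm and grips with 20 to 120 N. Pads are 22 mm wide; open, the fingers measure 114 mm over their backs; the gripper's body (76 mm by 85 mm) begins 54 mm behind the grasp point. The pads swing forward as they close: fully open they stand 13 mm farther back than shut.
Start: joints at [-78.14, 32.985, 1.427, 82.34, -0.859, 64.687, -3.237], TCP at [0.194, 0.647, 0.231] pointing down, gripper open.
Joint ranges: [-157.87, 157.87], [-19.46, 123.44], [-87.15, 90], [11.01, 140.99], [-62.26, 242.26], [9.8, 113.94], [-161.44, 161.44]. Speed limits (degrees/s): [127.2, 127.2, 172.46, 172.46, 180, 180, 180].

INTERFACE

Orientations are given as a 3x3 rotation matrix whose columns are the frame's x, y, z axes.
In Python, from plant import ctrl gives the robot as it stands. The module is installed in compiled form; this text tells all that it offers.
- The arm moves only by the shell command python3 -m handwheel 'ROWS' [FORCE]. ROWS is JSON, a list that holds one entry, the list of rows, each a list of 7 numbers: the turn, a rotation vector about the tool's x, y, z normalised to -1 to 1, where 1 is 180 degrees, then the shift along the tool's x, y, z normalised to -1 to 1, where 1 is 400 mm, then the opening, from 0 (shut) to 1 (fully open). A call has 1 to 8 rows; each row shifts and turns the commanded pose from where the row before left it, along the tool's axes as they then stand; what a row does not reach is not made up. A row lasts 1/10 s, in which the tool goes at most 50 mm and 8.59 degrees, less where a joint would pass 70% of its speed; a pose out of reach is approached as far as the arm can. A call with a number of a shift or a turn outside -1 to 1 is refused whole. A call with a gripper value outside its range is refused whole. The fingers move at their own pace and stop on an object; FORCE is the grip in N (left out, the last holds). Time passes only in rows, so rows that do not move let the fingers close. It gives the time, the measured TCP pose, the force, the opening and the grip force at its end, in the units of the state.
- ctrl.state(): the state, without advancing time (a new reading comes with each control period).
- ctrl.camera(name): name is "scene" or "top" or "wrist"; returns a dict with "pixels" (400x640x3 uint8, red, green, blue), "depth" (400x640 float32, m along the optical axis (not along the pixel's ray), 0 where there is no reading), "fx", "fy", "cx", "cy" (pixels), "extrinsics" (4x4, takes a point from world to camera coordinates). Camera axes: x right, y up, looking along -z (the intrinsics and any distortion apply to the point x, -y, -z); pixel columns grow to the right and rows downward; lengths in m; the calibration is good to about 2 mm. A picture is of the moment at which its call begins.
- ctrl.close_job(): hands the job in; it is judged then, once.
Trained networks look in a picture, given as the dict that the camera call returned (one of the last four; its "shot" number tells which), for a name from the list of things; names that differ only in an ending like _2 or _b are one class to them, and where a whole thing is asked for, a point or a joint stands for the part that bears it (a point fixed in the world has none). Each returns a list of dicts, best first, with "conf" (0 to 1); they miss things now and then, are a little off and sometimes report something else, mostly with a low value. They report only what shows in the picture. A call takes as long as a camera call.
- ctrl.recognise(picture, label): "rect" ([left, top, right, bottom] as shares, 0 to 1, of the picture: columns of its width, rows of its height, round what is visible of it).
- ctrl.pinpoint(picture, label): "at" ([column, row] as shares, 0 to 1, of the picture: columns of its width, rows of its height: a listed point, or the origin of a listed thing).
The state is a dict: "clock": time; "joint_pos": joint angles; "qd": joint speeds; "effort": joint torques, N m; "tcp_pos": TCP position; "tool_rot": TCP orientation; "force": force on the tool from outside, world axes, zero at the start; "torque": the same for the moment, N m; "grip_width": finger opening in m; "grip_force": force on a finger pad.
Only numpy, scipy, OpenCV 4.12 (cv2) and the standard library are available. Lean on these libraries where they do the work, as an engineer would, in place of code of your own. Each camera call takes 0.05 s, during which the arm holds its last target. There are 200 camera calls.

## Working session

There is one attempt and no reset: what is moved stays moved. The work goes in short steps, Python scripts to look and compute and a shell command to move; the robot and the scene stay as the last step left them, time stands still between calls to the robot, and variables do not carry over. Pictures are saved under pics/ and viewed, at most 10 in all, crops included, and the job is handed in when it is done.

```bash
mkdir -p pics; cat > h.py <<'E'
import numpy as np, cv2
from plant import ctrl
def world(p,u,v,z=None):
    E=np.array(p["extrinsics"]); R,t=E[:3,:3],E[:3,3]
    d=p["depth"]; r,c=int(round(v)),int(round(u))
    ray=np.array([(u-p["cx"])/p["fx"],-(v-p["cy"])/p["fy"],-1.0])
    o=-R.T@t; rw=R.T@ray
    if z is None:
        w=d[max(r-1,0):r+2,max(c-1,0):c+2]; w=w[w>0]; k=np.median(w) if len(w) else np.nan
    else: k=(z-o[2])/rw[2]
    return o+k*rw
def save(p,n): cv2.imwrite("pics/"+n,cv2.cvtColor(p["pixels"],cv2.COLOR_RGB2BGR))
E
python3 - <<'E'
from h import *
np.set_printoptions(precision=4,suppress=True)
for cam in ("top","scene"):
    p=ctrl.camera(cam); save(p,cam+"0.png"); print(cam,[k for k in p])
    for n in ["console","stop_base","stop_top","reset_top","start_top","tape_mid","driver_mid","carton_mid","glue_mid"]:
        for a in ctrl.pinpoint(p,n)[:2]:
            u,v=a["at"][0]*640,a["at"][1]*400
            print(n,round(a["conf"],2),round(u),round(v),world(p,u,v))
s=ctrl.state();print(s["clock"],s["tcp_pos"],np.array(s["tool_rot"]))
E
```

```text
top ['pixels', 'depth', 'fx', 'fy', 'cx', 'cy', 'extrinsics', 'shot']
console 0.56 348 229 [ 0.4988 -0.0596  0.1155]
console 0.35 313 152 [0.6807 0.0114 0.0667]
stop_base 0.75 349 231 [ 0.4943 -0.0619  0.1148]
stop_top 0.77 351 226 [ 0.5025 -0.0644  0.1315]
reset_top 0.55 306 223 [0.513  0.0293 0.1018]
start_top 0.74 350 226 [ 0.5035 -0.0631  0.1306]
start_top 0.45 399 231 [ 0.4944 -0.1711  0.1   ]
tape_mid 0.82 387 298 [ 0.3526 -0.1444  0.0635]
tape_mid 0.69 350 229 [ 0.4989 -0.0637  0.122 ]
driver_mid 0.87 290 285 [ 0.382   0.0678 -0.0002]
driver_mid 0.58 413 167 [ 0.6337 -0.2039  0.1102]
carton_mid 0.94 314 153 [0.6774 0.0096 0.0675]
glue_mid 0.89 411 169 [ 0.6315 -0.2029  0.0989]
scene ['pixels', 'depth', 'fx', 'fy', 'cx', 'cy', 'extrinsics', 'shot']
console 0.84 300 207 [ 0.5713 -0.0315  0.082 ]
stop_base 0.77 296 180 [ 0.5326 -0.0534  0.1143]
stop_top 0.94 296 162 [ 0.4994 -0.0651  0.132 ]
reset_top 0.64 344 189 [0.5141 0.0432 0.1012]
start_top 0.45 258 161 [ 0.4912 -0.1589  0.1017]
tape_mid 0.62 288 148 [ 0.3724 -0.1382  0.0516]
driver_mid 0.63 367 182 [0.4565 0.0777 0.0801]
carton_mid 0.61 297 277 [0.7173 0.0163 0.0668]
glue_mid 0.81 207 217 [ 0.6591 -0.1912  0.0853]
glue_mid 0.5 290 148 [ 0.3693 -0.1358  0.0518]
1.0 [0.1935 0.6467 0.2313] [[-0.958   0.2867 -0.    ]
 [ 0.2867  0.958  -0.    ]
 [-0.     -0.     -1.    ]]
```

View top.

```bash
python3 - <<'E'
import cv2
a=cv2.imread("pics/top0.png")[130:320,250:450]
cv2.imwrite("pics/topc.png",cv2.resize(a,(632,600),interpolation=cv2.INTER_CUBIC))
E
```

```text
(no output)
```

View pics/topc.png

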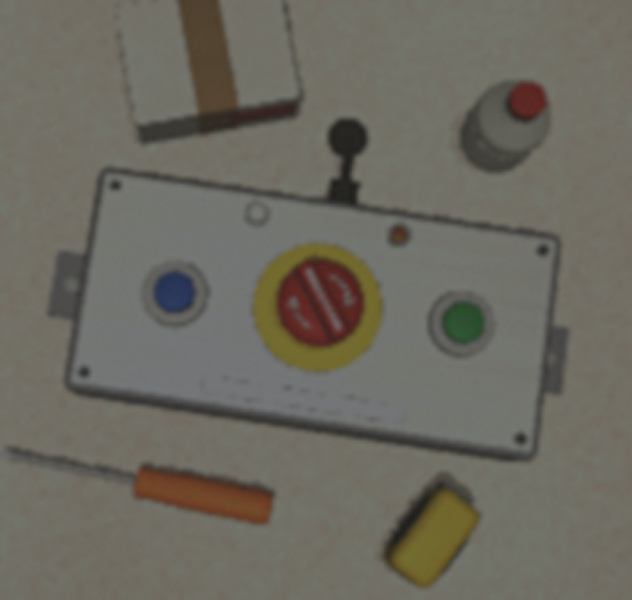

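View pics/scene0.png

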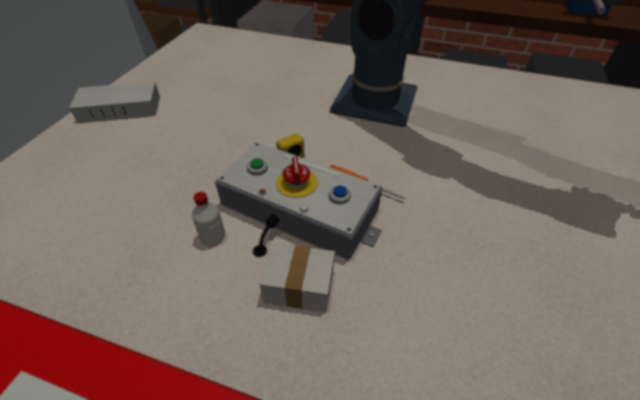

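The top view shows the blue button at crop (175,292), the stop in the middle at (320,303) and the green button at (462,323). The bar runs from (307,268) to (338,330). The scene view agrees, with a black stalk behind the console. Next I move towards a hover over the stop.

```bash
python3 -m handwheel '[[[0,0,0,-0.095,-0.08,0,0],[0,0,0,-0.095,-0.08,0,0],[0,0,0,-0.095,-0.08,0,0],[0,0,0,-0.095,-0.08,0,0],[0,0,0,-0.095,-0.08,0,0],[0,0,0,-0.095,-0.08,0,0],[0,0,0,-0.095,-0.08,0,0],[0,0,0,-0.095,-0.08,0,0]]]'
python3 - <<'E'
from h import *
np.set_printoptions(precision=4,suppress=True)
p=ctrl.camera("top")
print("stalk",world(p,250+347/3.16,130+138/3.16),world(p,250+343/3.16,130+190/3.16))
s=ctrl.state();d=np.array([.503,-.064,.231])-s["tcp_pos"];print(s["clock"],s["tcp_pos"],d,np.array(s["tool_rot"]).T@d/.4)
E
```

```text
clock: 1.8
tcp_pos: [0.4123, 0.3126, 0.2316]
tool_rot: [[-0.958, 0.287, 0.001], [0.287, 0.958, 0.001], [-0.0, 0.001, -1.0]]
force: [1.4, 0.1, 0.1]
grip_width: 0.0003
grip_force: 0.0
stalk [ 0.6371 -0.0963  0.0324] [ 0.5944 -0.0905  0.051 ]
1.85 [0.4176 0.3038 0.2318] [ 0.0854 -0.3678 -0.0008] [-0.4763 -0.8148  0.0065]
```

```bash
python3 -m handwheel '[[[0,0,0,-0.0595,-0.102,0,0],[0,0,0,-0.0595,-0.102,0,0],[0,0,0,-0.0595,-0.102,0,0],[0,0,0,-0.0595,-0.102,0,0],[0,0,0,-0.0595,-0.102,0,0],[0,0,0,-0.0595,-0.102,0,0],[0,0,0,-0.0595,-0.102,0,0],[0,0,0,-0.0595,-0.102,0,0]]]'
python3 -m handwheel '[[[0,0,0,0,0,0,0],[0,0,0,0,0,0,0]]]'
python3 - <<'E'
from h import *
np.set_printoptions(precision=4,suppress=True)
p=ctrl.camera("wrist"); save(p,"wrist0.png")
for n in ["stop_base","stop_top","reset_top","start_top"]:
    for a in ctrl.pinpoint(p,n)[:2]:
        u,v=a["at"][0]*640,a["at"][1]*400
        print(n,round(a["conf"],2),round(u),round(v),world(p,u,v))
# white line: bright low-saturation pixels at height ~.131 ; red cap
hsv=cv2.cvtColor(p["pixels"],cv2.COLOR_RGB2HSV)
E=np.array(p["extrinsics"]);o=-E[:3,:3].T@E[:3,3];print("cam",o)
vv,uu=np.mgrid[0:400,0:640];ray=np.stack([(uu-p["cx"])/p["fx"],-(vv-p["cy"])/p["fy"],-np.ones_like(uu,float)],-1)
W=o+p["depth"][...,None]*(ray@E[:3,:3])
m=(W[...,2]>.122)&(W[...,2]<.14)&(p["depth"]>0)&(np.hypot(W[...,0]-.5,W[...,1]+.064)<.05)
P=W[m]; (c,sz,ang)=cv2.minAreaRect(P[:,:2].astype(np.float32)*1000)
print("bar",m.sum(),c,sz,ang,"z",np.median(P[:,2]),"mean",P.mean(0))
ev,V=np.linalg.eigh(np.cov(P[:,:2].T));print("dir",V[:,1],np.degrees(np.arctan2(V[1,1],V[0,1]))%180)
m2=(hsv[...,1]>150)&((hsv[...,0]<8)|(hsv[...,0]>172))&(W[...,2]>.105)&(W[...,2]<.12)
print("cap",m2.sum(),cv2.minEnclosingCircle(W[m2][:,:2].astype(np.float32)*1000))
s=ctrl.state();print(s["clock"],s["tcp_pos"],s["force"])
E
```

```text
clock: 2.65
tcp_pos: [0.5005, -0.0547, 0.2316]
tool_rot: [[-0.958, 0.286, 0.001], [0.286, 0.958, 0.0], [-0.001, 0.0, -1.0]]
force: [1.4, 0.9, -0.4]
grip_width: -0.0
grip_force: 0.0
clock: 2.85
tcp_pos: [0.5002, -0.0539, 0.2313]
tool_rot: [[-0.957, 0.289, -0.0], [0.289, 0.957, 0.0], [0.0, 0.0, -1.0]]
force: [-0.1, -0.3, -0.7]
grip_width: 0.0001
grip_force: 0.0
stop_top 0.62 308 217 [ 0.5062 -0.0635  0.132 ]
reset_top 0.61 428 180 [0.5145 0.0336 0.1023]
start_top 0.79 194 221 [ 0.4923 -0.1598  0.1017]
cam [ 0.4207 -0.0291  0.375 ]
bar 1380 (506.335693359375, -63.85466766357422) (55.795509338378906, 13.793599128723145) 26.77433967590332 z 0.13152955359217222 mean [ 0.5044 -0.0633  0.1308]
dir [-0.8949 -0.4462] 26.500112143864214
cap 2449 ((562.068359375, -119.36589050292969), 108.46540832519531)
3.1 [ 0.5001 -0.0515  0.2313] [ 1.0779 -0.0251  0.8095]
```

View pics/wrist0.png

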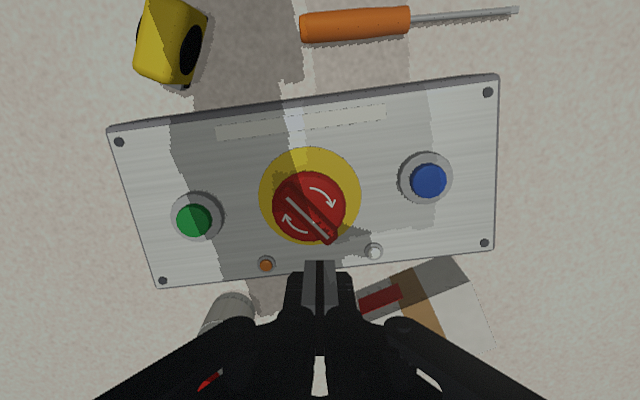

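The wrist view shows the bar on the stop head running from about (288,198) to (330,240). Green is at (194,221) and blue at (428,180). The depth-fitted bar is 55.8 × 13.8 mm at 26.6°, centred at (0.506,-0.064), which matches the given dimensions. Next I align the tool's y across the bar.

```bash
python3 -m handwheel '[[[0,0,-0.0402,0,0,0,0],[0,0,-0.0402,0,0,0,0],[0,0,-0.0402,0,0,0,0],[0,0,-0.0402,0,0,0,0],[0,0,-0.0402,0,0,0,0],[0,0,-0.0402,0,0,0,0],[0,0,0,0,0,0,0],[0,0,0,0,0,0,0]]]'
cat > go.py <<'E'
import sys
from h import *
np.set_printoptions(precision=4,suppress=True)
T=np.array([float(x) for x in sys.argv[1:4]]); s=ctrl.state(); R=np.array(s["tool_rot"])
d=T-s["tcp_pos"]; print(s["clock"],s["tcp_pos"],"yang",np.degrees(np.arctan2(R[1,1],R[0,1])),"F",s["force"],"rows",R.T@d/.4)
E
python3 go.py .506 -.064 .14; python3 -m handwheel '[[[0,0,0,0,0,0,0]]]' >/dev/null;python3 go.py .506 -.064 .14
```

```text
clock: 3.9
tcp_pos: [0.5002, -0.0524, 0.2313]
tool_rot: [[-0.894, -0.448, 0.0], [-0.448, 0.894, 0.0], [-0.0, 0.0, -1.0]]
force: [-0.2, -0.4, 0.0]
grip_width: 0.0002
grip_force: 0.0
3.9 [ 0.5002 -0.0524  0.2313] yang 116.5976669821844 F [-0.1931 -0.4159  0.034 ] rows [-0.0001 -0.0324  0.2284]
4.0 [ 0.5002 -0.0526  0.2314] yang 116.62600186192209 F [0.2955 0.761  0.0741] rows [-0.0002 -0.0319  0.2284]
```

```bash
python3 -m handwheel '[[[0,0,0,0,-0.032,0.04,0],[0,0,0,0,0,0.09,0],[0,0,0,0,0,0.07,0],[0,0,0,0,0,0.0285,0],[0,0,0,0,0,0,0],[0,0,0,0,0,0,0]]]'; python3 go.py .506 -.064 .1315
```

```text
clock: 4.6
tcp_pos: [0.5065, -0.0644, 0.1407]
tool_rot: [[-0.893, -0.45, 0.001], [-0.45, 0.893, -0.0], [-0.001, -0.0, -1.0]]
force: [-0.1, 0.0, 0.3]
grip_width: 0.0002
grip_force: 0.0
4.6 [ 0.5065 -0.0644  0.1407] yang 116.7287755437154 F [-0.0751  0.0258  0.308 ] rows [0.0008 0.0015 0.0231]
```

```bash
python3 -m handwheel '[[[0,0,0,0,0,0.022,0],[0,0,0,0,0,0.006,0],[0,0,0,0,0,0.006,0],[0,0,0,0,0,0.006,0],[0,0,0,0,0,0.0,0],[0,0,0,0,0,0,0]]]'; python3 go.py .506 -.064 .123
```

```text
clock: 5.2
tcp_pos: [0.5069, -0.0644, 0.1245]
tool_rot: [[-0.893, -0.45, 0.002], [-0.45, 0.893, -0.0], [-0.002, -0.001, -1.0]]
force: [2.3, 0.5, 4.6]
grip_width: 0.0003
grip_force: 1.9
5.2 [ 0.5069 -0.0644  0.1245] yang 116.75572198625893 F [2.3384 0.4785 4.5586] rows [0.0016 0.002  0.0038]
```

```bash
python3 -m handwheel '[[[0,0,0,0,0,0.005,0],[0,0,0,0,0,0,0]]]'|grep -E "tcp|^force"; python3 -m handwheel '[[[0,0,0,0,0,0.004,0],[0,0,0,0,0,0,0]]]'|grep -E "tcp|^force"
```

```text
tcp_pos: [0.5068, -0.0645, 0.1224]
force: [1.8, -0.3, 6.0]
tcp_pos: [0.5069, -0.0645, 0.1215]
force: [0.8, 1.3, 13.1]
```

```bash
python3 -m handwheel '[[[0,0,0,0,0,0.004,0],[0,0,0,0,0,0,0]]]'|grep -E "tcp|^force"; python3 -m handwheel '[[[0,0,0,0,0,-0.04,0],[0,0,0,0,0,-0.06,0],[0,0,0,0,0,0,0.45],[0,0,0,0,0,0,0.45],[0,0,0,0,0,0,0.45]]]'; python3 - <<'E'
from h import *
np.set_printoptions(precision=4,suppress=True)
p=ctrl.camera("top")
for k in range(2):
    E=np.array(p["extrinsics"]);o=-E[:3,:3].T@E[:3,3]
    vv,uu=np.mgrid[0:400,0:640];ray=np.stack([(uu-p["cx"])/p["fx"],-(vv-p["cy"])/p["fy"],-np.ones_like(uu,float)],-1)
    W=o+p["depth"][...,None]*(ray@E[:3,:3])
    m=(W[...,2]>.113)&(W[...,2]<.14)&(p["depth"]>0)&(np.hypot(W[...,0]-.506,W[...,1]+.064)<.04)
    print(m.sum(), np.percentile(W[m][:,2],[10,50,90]), cv2.minAreaRect(W[m][:,:2].astype(np.float32)*1000))
    if k==0: p=ctrl.camera("wrist"); save(p,"wrist1.png")
E
python3 go.py .506 -.064 .114
```

```text
tcp_pos: [0.5071, -0.0645, 0.1212]
force: [-4.2, 0.6, 31.3]
clock: 6.3
tcp_pos: [0.5052, -0.0644, 0.1579]
tool_rot: [[-0.893, -0.45, -0.002], [-0.45, 0.893, 0.0], [0.001, 0.001, -1.0]]
force: [1.2, -0.8, -0.2]
grip_width: 0.0383
grip_force: 0.0
6.35 [ 0.5052 -0.0644  0.1578] yang 116.75642028753948 F [-0.0267  0.3293  0.027 ] rows [-0.0024 -0.0001  0.1095]Traceback (most recent call last):
  File "<stdin>", line 9, in <module>
    return _quantile_unchecked(
        a, q, axis, out, overwrite_input, method, keepdims, weights)
    return _ureduce(a,
                    func=_quantile_ureduce_func,
    ...<5 lines>...
                    overwrite_input=overwrite_input,
                    method=method)
    r = func(a, **kwargs)
    result = _quantile(arr,
                       quantiles=q,
    ...<2 lines>...
                       out=out,
                       weights=wgt)
    slices_having_nans = np.isnan(arr[-1, ...])
                                  ~~~^^^^^^^^^
IndexError: index -1 is out of bounds for axis 0 with size 0
```

```bash
cat > bar.py <<'E'
from h import *
np.set_printoptions(precision=4,suppress=True)
for cam in ("wrist","scene"):
    p=ctrl.camera(cam); save(p,f"{cam}_{ctrl.state()['clock']:.2f}.png")
    E=np.array(p["extrinsics"]);o=-E[:3,:3].T@E[:3,3]
    vv,uu=np.mgrid[0:400,0:640];ray=np.stack([(uu-p["cx"])/p["fx"],-(vv-p["cy"])/p["fy"],-np.ones_like(uu,float)],-1)
    W=o+p["depth"][...,None]*(ray@E[:3,:3])
    hsv=cv2.cvtColor(p["pixels"],cv2.COLOR_RGB2HSV)
    m=(W[...,2]>.1)&(W[...,2]<.14)&(p["depth"]>0)&(np.hypot(W[...,0]-.506,W[...,1]+.064)<.036)&(hsv[...,2]>60)
    z=W[...,2][m]
    if m.sum()>20:
        h,e=np.histogram(z,np.arange(.1,.141,.002));print(cam,m.sum(),h)
        mb=m&(W[...,2]>np.percentile(z,97)-.005)
        print(cv2.minAreaRect(W[mb][:,:2].astype(np.float32)*1000),np.percentile(z,97))
E
python3 bar.py; ls pics
```

```text
wrist 7141 [ 163  547 1025 2222  961   32   22   21   26   20   59  521 1439   83
    0    0    0    0    0    0]
((505.9633483886719, -64.11741638183594), (55.67144012451172, 12.770143508911133), 26.09618377685547) 0.12557619445093215
scene 202 [19 21 39 42 10  0  0  0  0  0  3 38 28  2  0  0  0  0  0  0]
((504.8424377441406, -63.612701416015625), (46.742950439453125, 12.390334129333496), 28.114957809448242) 0.12482211022631819
scene0.png
scene_6.45.png
top0.png
topc.png
wrist0.png
wrist_6.40.png
```

It is latched: the bar top sits at 0.1245, about 7 mm down, and the angle is unchanged. Next I straddle the bar and grip lightly.

```bash
python3 -m handwheel '[[[0,0,0,-0.002,0,0.06,0.45],[0,0,0,0,0,0.03,0.45],[0,0,0,0,0,0.02,0.45],[0,0,0,0,0,0,0.45]]]' 20 | grep -E "tcp|^force"; python3 -m handwheel '[[[0,0,0,0,0,0,0.1],[0,0,0,0,0,0,0.1],[0,0,0,0,0,0,0.05],[0,0,0,0,0,0,0.05],[0,0,0,0,0,0,0.05]]]' 20; python3 go.py .506 -.064 .1135
```

```text
tcp_pos: [0.5059, -0.0641, 0.1136]
force: [-0.2, 0.1, -0.2]
clock: 7.35
tcp_pos: [0.5071, -0.0643, 0.1152]
tool_rot: [[-0.893, -0.45, 0.001], [-0.45, 0.893, -0.0], [-0.001, -0.001, -1.0]]
force: [1.3, -1.3, 3.6]
grip_width: 0.0125
grip_force: 25.7
7.35 [ 0.5071 -0.0643  0.1152] yang 116.7409973376222 F [ 1.2821 -1.2735  3.6411] rows [0.0022 0.0021 0.0042]
```

```bash
python3 -m handwheel '[[[0,0,0.03,0,0,0,0.05],[0,0,0.04,0,0,0,0.05],[0,0,0.04,0,0,0,0.05],[0,0,0.04,0,0,0,0.05],[0,0,0.04,0,0,0,0.05],[0,0,0.04,0,0,0,0.05],[0,0,0,0,0,0,0.05],[0,0,0,0,0,0,0.05]]]'; python3 go.py .506 -.064 .1135
```

```text
clock: 8.15
tcp_pos: [0.5072, -0.0649, 0.1153]
tool_rot: [[-0.967, 0.253, 0.002], [0.253, 0.967, -0.001], [-0.002, -0.001, -1.0]]
force: [0.1, -3.7, 5.6]
grip_width: 0.0123
grip_force: 26.0
8.15 [ 0.5072 -0.0649  0.1153] yang 75.32067805635154 F [ 0.0949 -3.6543  5.5635] rows [0.0036 0.0014 0.0045]
```

```bash
python3 -m handwheel '[[[0,0,0,0,0,0,0.8],[0,0,0,0,0,0,0.8],[0,0,0,0,0,0,0.8],[0,0,0,0,0,-0.05,0.8],[0,0,0,0,0,-0.1,0.8],[0,0,0,0,0,-0.02,0.5],[0,0,0,0,0,0,0.3],[0,0,0,0,0,0,0.3]]]'; python3 bar.py; python3 go.py .506 -.064 .1135
```

```text
clock: 8.95
tcp_pos: [0.5061, -0.0637, 0.1819]
tool_rot: [[-0.968, 0.252, -0.001], [0.252, 0.968, 0.0], [0.001, 0.0, -1.0]]
force: [-0.3, 0.7, 0.2]
grip_width: 0.026
grip_force: 0.0
wrist 6221 [   0    0    0   40  270  590 1208 1639  261   71   70   68   86   75
  182  933  723    5    0    0]
((506.05499267578125, -64.03837585449219), (55.19879913330078, 13.48249340057373), 26.350740432739258) 0.13278921005773203
scene 286 [ 0  0  3 11 22 45 67 55  2  1  1  2  0  2 15 49 10  1  0  0]
((507.92413330078125, -62.68866729736328), (53.41621398925781, 13.00020980834961), 26.486480712890625) 0.13215748420189333
9.05 [ 0.5059 -0.0639  0.1815] yang 75.3657584333718 F [-0.6209  0.2832  0.0183] rows [-0.0008 -0.0002  0.17  ]
```

The head is out and home (bar top 0.132, angle 26.4°). Next I locate the blue button.

```bash
python3 - <<'E'
from h import *
np.set_printoptions(precision=4,suppress=True)
for cam in("wrist","top"):
    p=ctrl.camera(cam); hsv=cv2.cvtColor(p["pixels"],cv2.COLOR_RGB2HSV)
    m=cv2.inRange(hsv,(100,120,60),(130,255,255)); n,l,st,c=cv2.connectedComponentsWithStats(m)
    for i in range(1,n):
        if st[i,4]>30: print(cam,st[i,4],c[i],world(p,*c[i]))
E
python3 go.py .516 .032 .12
```

```text
wrist 1367 [463.6533 192.8976] [0.5147 0.0334 0.1019]
top 96 [304.6771 222.0521] [0.5163 0.0317 0.1003]
9.15 [ 0.506  -0.064   0.1816] yang 75.35722981685855 F [ 0.6905 -0.5993 -0.4148] rows [0.0362 0.2386 0.1541]
```

```bash
python3 -m handwheel '[[[0,0,0,0.012,0.08,0,0],[0,0,0,0.012,0.08,0,0],[0,0,0,0.012,0.08,0,0],[0,0,0,0,0,0.05,0],[0,0,0,0,0,0.08,0],[0,0,0,0,0,0.044,0],[0,0,0,0,0,0,0],[0,0,0,0,0,0,0]]]'; python3 go.py .516 .033 .096
```

```text
clock: 9.95
tcp_pos: [0.5168, 0.0322, 0.1129]
tool_rot: [[-0.967, 0.253, -0.001], [0.253, 0.967, -0.0], [0.001, -0.001, -1.0]]
force: [0.1, -0.1, -0.1]
grip_width: 0.0001
grip_force: 0.0
9.95 [0.5168 0.0322 0.1129] yang 75.33542751377274 F [ 0.1293 -0.0737 -0.1289] rows [0.0025 0.0014 0.0424]
```

```bash
python3 -m handwheel '[[[0,0,0,0,0,0.02,0],[0,0,0,0,0,0.01,0],[0,0,0,0,0,0.008,0],[0,0,0,0,0,0.005,0],[0,0,0,0,0,0,0]]]'|grep -E "tcp|^force";  python3 -m handwheel '[[[0,0,0,0,0,0.004,0],[0,0,0,0,0,0,0]]]'|grep -E "tcp|^force"
```

```text
tcp_pos: [0.5174, 0.0324, 0.0962]
force: [-0.6, 0.1, 3.9]
tcp_pos: [0.5175, 0.0324, 0.0958]
force: [-3.9, -0.5, 20.4]
```

```bash
python3 -m handwheel '[[[0,0,0,0,0,0,0],[0,0,0,0,0,-0.03,0],[0,0,0,0,0,-0.1,0],[0,0,0,0,0,-0.12,0],[0,0,0,0,0,-0.05,0],[0,0,0,0,0,0,0],[0,0,0,0,0,0,0]]]'; python3 - <<'E'
from h import *
np.set_printoptions(precision=4,suppress=True)
p=ctrl.camera("top");save(p,"end.png")
a=p["pixels"][130:320,250:450,::-1];cv2.imwrite("pics/endc.png",cv2.resize(a,(632,600)))
E
python3 bar.py
```

```text
clock: 11.35
tcp_pos: [0.5168, 0.0325, 0.2144]
tool_rot: [[-0.968, 0.253, 0.0], [0.253, 0.968, 0.0], [-0.0, 0.0, -1.0]]
force: [-0.2, 0.5, -0.5]
grip_width: -0.0003
grip_force: 0.0
wrist 3949 [  0   0   5  60 204 405 847 972 122   5   3   3   3   7  82 792 439   0
   0   0]
((506.2078552246094, -63.36763000488281), (55.78922653198242, 13.262262344360352), 25.927566528320312) 0.13274994704915893
scene 425 [  0   0   4  11  29  69 109  83   5   0   2   1   0   3  25  73  11   0
   0   0]
((507.8357238769531, -62.69790267944336), (53.36191177368164, 12.959683418273926), 26.38369369506836) 0.13190816906510033
```

View pics/endc.png

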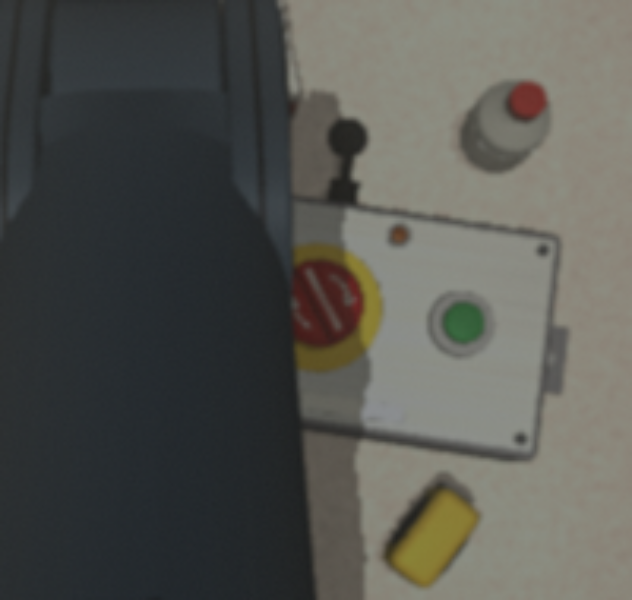

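The stop bar is back at its home angle, and the green button (462,323), glue bottle and tape measure are where they were. The arm hides the rest, but it touched nothing there. I'm handing in.

```bash
python3 -c "
from plant import ctrl
print(ctrl.close_job())"
```

```text
the job is handed in; nothing more can be done
None
```

I pressed the emergency stop until it latched, turned it clockwise until it sprang back out to home, then pressed the blue reset fully in and retracted; the job is handed in, with no verdict shown. The green button was not touched. In the last top view the arm hid the blue button, screwdriver and carton, so I didn't check those by eye.

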